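# Shut and latch the reject-bin gate

## Task

Rejected gear has gone into the bin behind the little bar gate and must stay there: push the gate gently with the closed fingertips until it is fully shut against its stop, and only then push the latch arm round until it lies across the front of the gate, as far as it goes. Only push: grip nothing, and leave all the loose gear in and around the bin where it is.

Things in the scene. Friction and masses are not known exactly. Their poses are not given: they have to be found in the camera images.
- bay: Fixed stainless reject bin with gate frame (all sizes in mm). Origin at bench level, in the middle of the gate opening. Its x points from the front into the bin, y to the left seen from the front, z up; it turns only about z. Bin walls 100 high, from x 20 to 172 and y -107 to 107, front open. Hinge post at y +100 (112 high, 7 radius); stop post at x 21, y -100 (108 high) with a rubber lug; latch post at x -35, y -125. Nothing of gate, posts or latch is higher than 112.
- gate (a joint): Gate angle, rad. 0 = shut, in line with the bin's y axis against the stop; grows to 1.6 as the free end swings out towards the front (-x of the bin). Starts open by 0.8 to 1.4. It stays where it is left; about 1 N at 120 from the hinge moves it. To shut it, push on its outer face (the one that faces the front when shut, and the bin's +y side when it is wide open).
- gate_hinge (a point): The gate's vertical hinge axis, at the height of the top rail's centre (100 above the bench). The gate reaches 185 from here: two horizontal aluminium bars 12 thick, the top one centred 100 and the lower one 45 above the bench, with upright bars between; below 36 it is clear.
- gate_end (a point): The free end of the gate's top rail, centre height 100, 185 from the hinge axis.
- latch (a joint): Latch arm angle, rad. 0 = latched: the arm points along the bin's +y, in front of the gate, at its stop; grows to 2.5 turning counter-clockwise seen from above (at 1.57 the arm points to the front, the bin's -x). Starts at 1.3 to 2.2. It stays where it is left; about 1 N at 70 from the pivot moves it.
- latch_pivot (a point): The latch's vertical pivot axis on top of its post, at the arm's mid height (95 above the bench). Hub 28 across. The arm is an aluminium bar on edge, 10 thick and 22 tall (84 to 106 above the bench), with a round 18 thick end.
- latch_tip (a point): The far end of the latch arm, 94 from the pivot axis, at mid height (95).
- carabiner: Loose, to be left alone: cracked carabiner, about 110 x 55 x 11, lying in the reject bin (mm). Origin on its underside, near the middle.
- snapgate: Loose, to be left alone: bent snapgate clip, about 95 x 50 x 10, lying in the reject bin (mm). Origin on its underside, near the middle.
- eyebolt: Loose, to be left alone: steel eyebolt with a 46 wide ring and a shank, 100 long, 10 thick, lying on the bench in front of the bin, under the gate's sweep (mm). Origin on its underside, near the middle of the ring.
- pin_gauge: Loose, to be left alone: brass pin gauge, 58 tall, foot 22 across, standing upright on the bench in front of the bin (mm). Origin on its underside, near the middle.
- descender: Loose, to be left alone: figure-eight descender, 100 x 64 x 12, lying left of the bin (mm). Origin on its underside, near the middle of the small ring.
- pulley: Loose, to be left alone: rope pulley, disc 56 across and 23 high with two side plates, lying left of the bin (mm). Origin on its underside, near the middle of the disc.
- wrench: Loose, to be left alone: open-ended wrench, 170 long, lying right of the bin (mm). Origin on its underside, near the middle.

How it is judged:
By the outcome, as a careful person would: the job done as asked, in the order asked, and still so for the second after the job is handed in, with the robot touching nothing.
It also fails if it takes over 58 s, if anything falls off the work surface, if the arm or the gripper's body presses on something with over 40 N, if the wrist force passes 120 N, or if a joint passes its speed limit or range.

## Robot

A 7-joint arm with a two-finger parallel gripper is mounted at the origin on the work surface. World frame = base frame: x ahead of the robot, y to its left, z up, the work surface at z = 0. Lengths are in m, angles in rad, forces in N, time in s.
With the tool pointing down it reaches from about 0.425 to 0.925 m from the base axis. Payload 6.8 kg.
Tool frame: the origin (TCP) lies at the very end of the fingers, on their centre line; the grasp point (between the pads) lies 19 mm behind it; z points along the fingers, y is the line along which they close (so a half turn about z gives the same grasp; the last joint's range is limited). The gripper opens to 85 mm and grips with 20 to 120 N. Pads are 22 mm wide; open, the fingers measure 114 mm over their backs; the gripper's body (76 mm by 85 mm) begins 54 mm behind the grasp point. The pads swing forward as they close: fully open they stand 13 mm farther back than shut.
Start: joints at [-1.451, 0.477, 0.022, 1.555, -0.011, 1.109, -0.083], TCP at [0.152, 0.658, 0.231] pointing down, gripper open.
Joint ranges: [-2.96, 2.96], [-0.34, 2.1], [-1.41, 1.46], [0.24, 2.44], [-1.37, 4.51], [0.17, 1.92], [-2.96, 2.96]. Speed limits (rad/s): [2.39, 2.39, 3.14, 3.14, 3.14, 3.14, 3.14].

## Interface

Orientations are given as a rotation vector (axis times angle).
In Python, from bench import monitor, optics, r gives the robot as it stands.
- The arm moves only by the shell command python3 -m crank 'ROWS' [OPENING] [FORCE]. ROWS is JSON, a list of rows, each a list of 2 entries, a list of its own where there are three numbers: the shift along the tool's x, y, z in cm, then the turn, a rotation vector about the tool's x, y, z in rad. A call has 1 to 5 rows; each row shifts and turns the commanded pose from where the row before left it, along the tool's axes as they then stand; what a row does not reach is not made up. A row lasts 1/10 s, in which the tool goes at most 50 mm and 8.59 degrees, less where a joint would pass 70% of its speed; a pose out of reach is approached as far as the arm can. A call is refused whole if a number of a shift passes 5 or a number of a turn 0.15, either way. A call with a gripper value outside its range is refused whole. OPENING is the finger opening in cm, from 0 to 8.54, set as the call begins (- or left out, the last holds). The fingers move at their own pace and stop on an object; FORCE is the grip in N (left out, the last holds). Time passes only in rows, so rows that do not move let the fingers close. It gives the time, the measured TCP pose, the force, the opening and the grip force at its end, in the units of the state.
- monitor.get_obs(): the state, without advancing time (a new reading comes with each control period).
- optics.grab_frame(name): name is "scene" or "top" or "wrist"; returns (picture, depth): 420x560x3 uint8, red, green, blue; 420x560 float32, m along the optical axis (not along the pixel's ray), 0 where there is no reading.
- optics.camera_model(name): a dict with "vertical_fov" (degrees; the focal length in pixels is half the picture's height over the tangent of half this angle, whatever the lens; pixels are square), "cx", "cy" (the principal point, pixels), "R" (3x3) and "t" (3): a world point X has camera coordinates R X + t; the wrist camera has in their place "hand_eye" (4x4, takes a point from camera to tool coordinates, whose origin is the TCP and whose axes are the flange's). Camera axes: x right, y down, z forward; pixel columns grow to the right and rows downward; lengths in m; the calibration is good to about 2 mm. A picture is of the moment at which its call begins: read the wrist's pose just before it. camera_model takes no time and is no camera call.
- r.hand_in(): hands the job in; it is judged then, once.
The state is a dict: "clock": time; "joints": joint angles; "qvel": joint speeds; "tau": joint torques, N m; "tcp_pos": TCP position; "orientation": TCP orientation; "contact_force": force on the tool from outside, world axes, zero at the start; "moment": the same for the moment, N m; "grip_width": finger opening in m; "gripper_force": force on a finger pad.
Only numpy, scipy, OpenCV 4.12 (cv2) and the standard library are available. Lean on these libraries where they do the work, as an engineer would, in place of code of your own. Each camera call takes 0.05 s, during which the arm holds its last target. There are 200 camera calls.

## Working session

There is one attempt and no reset: what is moved stays moved. The work goes in short steps, Python scripts to look and compute and a shell command to move; the robot and the scene stay as the last step left them, time stands still between calls to the robot, and variables do not carry over. Pictures are saved under pics/ and viewed, at most 10 in all, crops included, and the job is handed in when it is done.

```bash
mkdir -p pics
cat > h.py <<'E'
import numpy as np, cv2
from scipy.spatial.transform import Rotation as Ro
from bench import monitor, optics, r
def cam(n):
    m=optics.camera_model(n); f=210/np.tan(np.radians(m["vertical_fov"])/2)
    return m,f
def pts(n,dep):
    m,f=cam(n); v,u=np.mgrid[0:420,0:560]
    P=np.stack([(u-m["cx"])/f*dep,(v-m["cy"])/f*dep,dep],-1)
    return (P-np.array(m["t"]))@np.array(m["R"])
def ray(n,u,v,z):
    m,f=cam(n); R=np.array(m["R"]); t=np.array(m["t"])
    d=R.T@np.array([(u-m["cx"])/f,(v-m["cy"])/f,1]); c=-R.T@t
    return c+d*(z-c[2])/d[2]
def state():
    o=monitor.get_obs(); return o
E
python3 - <<'E'
from h import *
o=state(); print({k:np.round(v,3).tolist() for k,v in o.items()})
print(np.round(Ro.from_rotvec(o['orientation']).as_matrix(),3))
for n in("top","scene"):
    p,d=optics.grab_frame(n); cv2.imwrite(f"pics/{n}0.png",p[:,:,::-1]); np.save(f"{n}0.npy",d)
    m,f=cam(n); print(n,f,m)
E
```

```text
{'clock': 0.0, 'joints': [-1.451, 0.478, 0.022, 1.556, -0.011, 1.109, -0.083], 'qvel': [0.0, 0.002, -0.001, 0.002, -0.001, 0.0, -0.001], 'tau': [-0.001, -59.645, 1.608, -28.12, 0.013, 0.009, -0.0], 'tcp_pos': [0.152, 0.657, 0.23], 'orientation': [-0.357, -3.121, 0.003], 'contact_force': [-0.578, 0.826, -0.294], 'moment': [-0.036, -0.0, -0.031], 'gripper_force': 0.0, 'grip_width': 0.085}
[[-0.974  0.226 -0.   ]
 [ 0.226  0.974 -0.002]
 [-0.    -0.002 -1.   ]]
top 463.2583688025065 {'vertical_fov': 48.77059578088332, 'cx': 285.1535375826909, 'cy': 204.96542239563456, 'R': array([[ 0.01062685, -0.99993847,  0.00318091],
       [-0.98762839, -0.01099364, -0.15642664],
       [ 0.15645199, -0.00147924, -0.98768446]]), 't': array([-0.0110131 ,  0.56429438,  1.0105907 ])}
scene 396.87235635882354 {'vertical_fov': 55.76998065246341, 'cx': 284.8673393550002, 'cy': 213.4246724664669, 'R': array([[ 0.88444069,  0.46659784, -0.00714994],
       [ 0.28983397, -0.56126236, -0.77522954],
       [-0.36573342,  0.68357225, -0.63163917]]), 't': array([-0.51058456, -0.07994191,  1.04416646])}
```

View pics/top0.png

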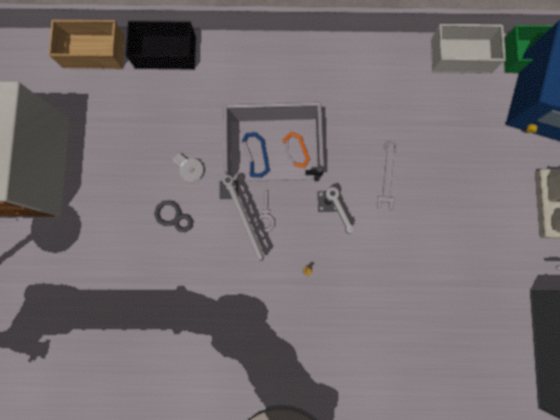

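View pics/scene0.png

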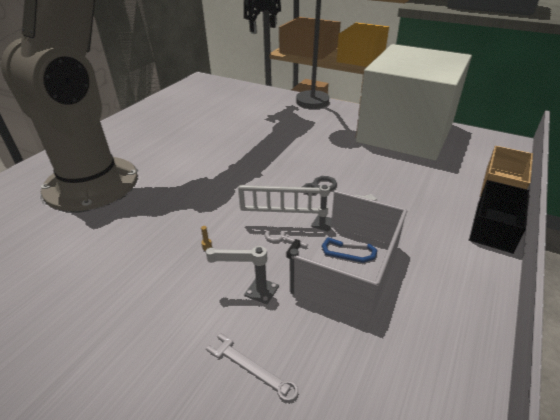

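Top view: gate hinge at about (230,180), gate end (262,257), latch pivot (333,193), latch tip (351,230), pin gauge (308,269), and eyebolt ring (266,221). The scene view agrees: gate end (241,198), hinge (325,188), latch pivot (259,255), latch tip (211,252).

Run:
```python
from h import *
T=dict(hinge=(230,180,.112,325,185),end=(262,257,.106,241,188),piv=(333,193,.106,259,252),tip=(351,230,.106,210,251),pin=(308,267,.058,204,228))
def tri(a):
    A=[];b=[]
    for n,u,v in(("top",a[0],a[1]),("scene",a[3],a[4])):
        m,f=cam(n);R=np.array(m["R"]);t=np.array(m["t"])
        for k,c in((0,(u-m["cx"])/f),(1,(v-m["cy"])/f)):
            A.append(R[k]-c*R[2]);b.append(c*t[2]-t[k])
    return np.linalg.lstsq(np.array(A),np.array(b),rcond=None)[0]
W={}
for k,a in T.items():
    W[k]=ray("top",a[0],a[1],a[2]); print(k,"top@z",W[k].round(3),"tri",tri(a).round(3))
D=lambda a,b:np.linalg.norm((W[a]-W[b])[:2])
print("gate len",D("hinge","end"),"latch",D("piv","tip"),"hinge-piv",D("hinge","piv"),"exp",np.hypot(.225,.035))
# bin walls from depth
P=pts("top",np.load("top0.npy"));
for u,v in((230,106),(320,104),(323,150),(229,140),(230,180),(333,193),(351,228),(262,255)): print(u,v,P[v,u].round(3))
# bay yaw from hinge->pivot: in bay (-.035,-.225)
d=(W["piv"]-W["hinge"])[:2]; yaw=np.arctan2(d[1],d[0])-np.arctan2(-.225,-.035); print("yaw",yaw)
g=(W["end"]-W["hinge"])[:2]; print("gate",(-( np.arctan2(g[1],g[0])-yaw+np.pi/2))%(2*np.pi))
l=(W["tip"]-W["piv"])[:2]; print("latch",(np.arctan2(l[1],l[0])-yaw-np.pi/2)%(2*np.pi))
```

```text
hinge top@z [0.607 0.114 0.112] tri [0.608 0.115 0.116]
end top@z [0.443 0.043 0.106] tri [0.446 0.045 0.101]
piv top@z [ 0.582 -0.107  0.106] tri [ 0.583 -0.107  0.105]
tip top@z [ 0.502 -0.145  0.106] tri [ 0.504 -0.144  0.104]
pin top@z [ 0.425 -0.057  0.058] tri [ 0.423 -0.058  0.059]
gate len 0.17837230390657452 latch 0.08807288862453656 hinge-piv 0.22308428694791352 exp 0.227705950734714
230 106 [0.776 0.12  0.105]
320 104 [ 0.783 -0.08   0.105]
323 150 [ 0.707 -0.095  0.002]
229 140 [0.714 0.127 0.052]
230 180 [0.607 0.114 0.112]
333 193 [ 0.581 -0.107  0.111]
351 228 [ 0.506 -0.145  0.111]
262 255 [0.448 0.043 0.102]
yaw 0.04299661743287331
gate 1.201674161075727
latch 1.9717575607376698
```

```bash
cat >> h.py <<'E'
yaw=.043; B=np.array([[np.cos(yaw),-np.sin(yaw)],[np.sin(yaw),np.cos(yaw)]]); H=np.array([.607,.114]); O=H-B@[0,.1]
bay=lambda w:B.T@(np.array(w)[:2]-O)
def rep(target=None):
    o=state(); R=Ro.from_rotvec(o['orientation']).as_matrix()
    print("bay mm",(1e3*bay(o['tcp_pos'])).round(1),"z",round(1e3*o['tcp_pos'][2],1),"toolx in bay",(B.T@R[:2,0]).round(3),"F bay",(B.T@o['contact_force'][:2]).round(1))
    if target is not None:
        w=np.append(O+B@np.array(target[:2])/1e3,target[2]/1e3)
        print("shift tool cm",(R.T@(w-o['tcp_pos'])*100).round(2))
E
python3 -m crank '[[[0,-4,0],[0,0,-0.135]],[[0,-4,0],[0,0,-0.136]],[[0,-4,0],[0,0,0]]]' 0 20
python3 -c "
from h import *
rep((-165,110,200))
for g in np.arange(1.3,-.01,-.1):
    n=np.array([-np.cos(g),np.sin(g)]);d=np.array([-np.sin(g),-np.cos(g)]);h=6+11*abs(n[0])+14.5*abs(n[1])
    print(round(g,1),(np.array([0,100])+145*d+h*n).round(0))"
```

```text
clock: 0.4
tcp_pos: [0.1402, 0.5372, 0.2305]
orientation: [0.077, -3.14, 0.002]
contact_force: [0.9, -0.0, 0.5]
grip_width: 0.0438
gripper_force: 0.0
bay mm [-448.2  542.9] z 230.5 toolx in bay [-1.    -0.006] F bay [ 0.9 -0.1]
shift tool cm [-28.07 -43.45   3.08]
1.3 [-146.   83.]
1.2 [-144.   69.]
1.1 [-140.   56.]
1.0 [-135.   42.]
0.9 [-129.   29.]
0.8 [-121.   16.]
0.7 [-112.    4.]
0.6 [-101.   -7.]
0.5 [-89. -16.]
0.4 [-77. -25.]
0.3 [-63. -32.]
0.2 [-48. -38.]
0.1 [-33. -42.]
-0.0 [-17. -45.]
```

```bash
python3 -m crank '[[[-3,-4,0],[0,0,0]],[[-3,-4,0],[0,0,0]],[[-3,-4,0],[0,0,0]],[[-3,-4,0],[0,0,0]],[[-3,-4,0],[0,0,0]]]' >/dev/null
python3 -m crank '[[[-3,-4,0],[0,0,0]],[[-3,-4,0],[0,0,0]],[[-3,-4,0],[0,0,0]],[[-2,-4,0],[0,0,0]],[[-1,-4,0],[0,0,0]]]' >/dev/null
python3 -m crank '[[[0,-1.5,0],[0,0,0]],[[0,-1.5,0],[0,0,0]],[[0,0,0],[0,0,0]]]'
python3 -c "
from h import *
rep((-150,115,75))
p,d=optics.grab_frame('top'); cv2.imwrite('pics/a.png',p[:,:,::-1])"
```

```text
clock: 1.7
tcp_pos: [0.4293, 0.1193, 0.2311]
orientation: [0.063, -3.14, 0.001]
contact_force: [-0.3, 0.3, 1.0]
grip_width: 0.0
gripper_force: 0.0
bay mm [-177.3  112.9] z 231.1 toolx in bay [-1.     0.003] F bay [-0.2  0.3]
shift tool cm [-2.74  0.22 15.61]
```

Descend.

```bash
python3 -m crank '[[[-0.7,0,4],[0,0,0]],[[-1,0.1,4],[0,0,0]],[[-1,0.1,3],[0,0,0]],[[0,0,2.6],[0,0,0]],[[0,0,2],[0,0,0]]]' >/dev/null
python3 -m crank '[[[0,0,0],[0,0,0]],[[0,0,0],[0,0,0]]]'
python3 -c "
from h import *
rep((-146,83,75))
p,d=optics.grab_frame('top'); q,d=optics.grab_frame('scene'); cv2.imwrite('pics/b.png',cv2.resize(np.hstack([p[80:300,130:430],q[120:340,160:460]]),(800,293))[:,:,::-1])"
```

```text
clock: 2.45
tcp_pos: [0.4564, 0.1251, 0.0754]
orientation: [0.07, -3.14, -0.0]
contact_force: [0.4, 0.8, 0.5]
grip_width: -0.0
gripper_force: 0.0
bay mm [-149.9  117.6] z 75.4 toolx in bay [-1.    -0.002] F bay [0.4 0.8]
shift tool cm [-0.39 -3.46  0.04]
```

View pics/b.png

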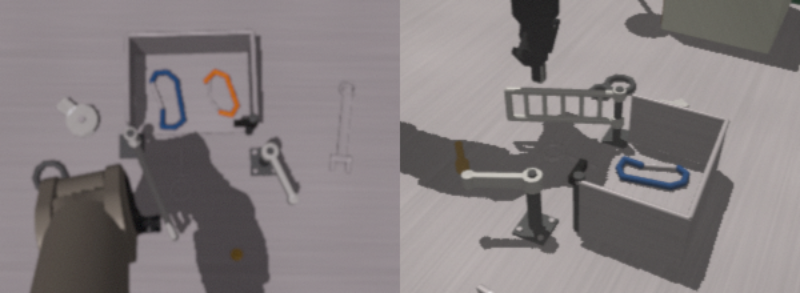

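```bash
python3 -m crank '[[[-0.1,-1.2,0],[0,0,0]],[[-0.1,-1.2,0],[0,0,0]],[[-0.1,-1.2,0],[0,0,0]],[[-0.1,-0.7,0],[0,0,0]],[[-0.1,-0.7,0],[0,0,0]]]' |grep force
python3 -m crank '[[[-0.2,-0.7,0],[0,0,0]],[[-0.2,-0.7,0],[0,0,0]],[[-0.2,-0.7,0],[0,0,0]],[[-0.3,-0.7,0],[0,0,0]],[[-0.3,-0.7,0],[0,0,0]]]' |grep force
python3 -m crank '[[[-0.3,-0.6,0],[0,0,0]],[[-0.4,-0.7,0],[0,0,0]],[[-0.4,-0.6,0],[0,0,0]],[[-0.5,-0.6,0],[0,0,0]],[[-0.4,-0.6,0],[0,0,0]]]' |grep force
python3 -c "
from h import *
rep((-101,-7,75))
p,d=optics.grab_frame('top'); q,d=optics.grab_frame('scene'); cv2.imwrite('pics/c.png',cv2.resize(np.hstack([p[80:300,130:430],q[120:340,160:460]]),(800,293))[:,:,::-1])"
```

```text
contact_force: [0.9, 1.0, 0.5]
gripper_force: 0.5
contact_force: [0.8, 1.0, 0.5]
gripper_force: 0.4
contact_force: [-0.9, 1.2, 0.4]
gripper_force: 0.4
bay mm [-112.3    0. ] z 75.3 toolx in bay [-1. -0.] F bay [-0.8  1.2]
shift tool cm [-1.13 -0.7   0.03]
```

View pics/c.png

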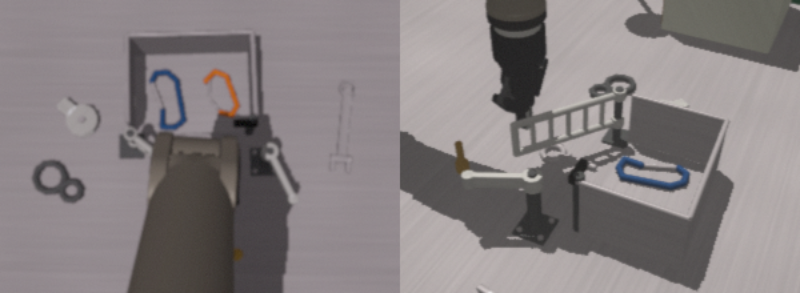

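The gate has swung well in, with the fingers pushing near its free end, and everything else is undisturbed. I'll carry on along the arc.

```bash
python3 -m crank '[[[-0.5,-0.4,0],[0,0,0]],[[-0.6,-0.4,0],[0,0,0]],[[-0.6,-0.4,0],[0,0,0]],[[-0.6,-0.4,0],[0,0,0]],[[-0.6,-0.4,0],[0,0,0]]]' |grep force
python3 -m crank '[[[-0.6,-0.5,0],[0,0,0]],[[-0.7,-0.4,0],[0,0,0]],[[-0.7,-0.3,0],[0,0,0]],[[-0.7,-0.3,0],[0,0,0]],[[-0.7,-0.3,0],[0,0,0]]]' |grep force
python3 -m crank '[[[-0.7,-0.2,0],[0,0,0]],[[-0.7,-0.2,0],[0,0,0]],[[-0.5,-0.1,0],[0,0,0]],[[0,0,0],[0,0,0]]]' |grep force
python3 -c "
from h import *
rep((-17,-45,75))"
```

```text
contact_force: [-0.4, 0.5, -0.1]
gripper_force: 0.5
contact_force: [-0.5, 0.0, 0.2]
gripper_force: 0.4
contact_force: [-0.5, 1.3, 0.8]
gripper_force: 0.0
bay mm [-29.8 -42.8] z 75.4 toolx in bay [-1. -0.] F bay [-0.4  1.3]
shift tool cm [-1.28 -0.22  0.04]
```

Now I'll press slowly until the stop is felt.

```bash
python3 -m crank '[[[-0.4,0,0],[0,0,0]],[[-0.4,0,0],[0,0,0]],[[-0.2,0,0],[0,0,0]],[[0,0,0],[0,0,0]]]' |grep -E "pos|force"
python3 -c "
from h import *
rep()"
python3 -m crank '[[[-0.2,0,0],[0,0,0]],[[-0.2,0,0],[0,0,0]],[[0,0,0],[0,0,0]]]' |grep -E "pos|force"
python3 -c "
from h import *
rep()
q,d=optics.grab_frame('scene'); cv2.imwrite('pics/d.png',cv2.resize(q[140:340,200:440],(720,600))[:,:,::-1])"
```

```text
tcp_pos: [0.5928, -0.0292, 0.0754]
contact_force: [-0.2, 0.5, 0.0]
gripper_force: 0.0
bay mm [-20.4 -42.5] z 75.4 toolx in bay [-1. -0.] F bay [-0.1  0.5]
tcp_pos: [0.5967, -0.029, 0.0753]
contact_force: [-1.1, 0.1, 0.7]
gripper_force: 0.0
bay mm [-16.4 -42.4] z 75.3 toolx in bay [-1. -0.] F bay [-1.   0.2]
```

View pics/d.png

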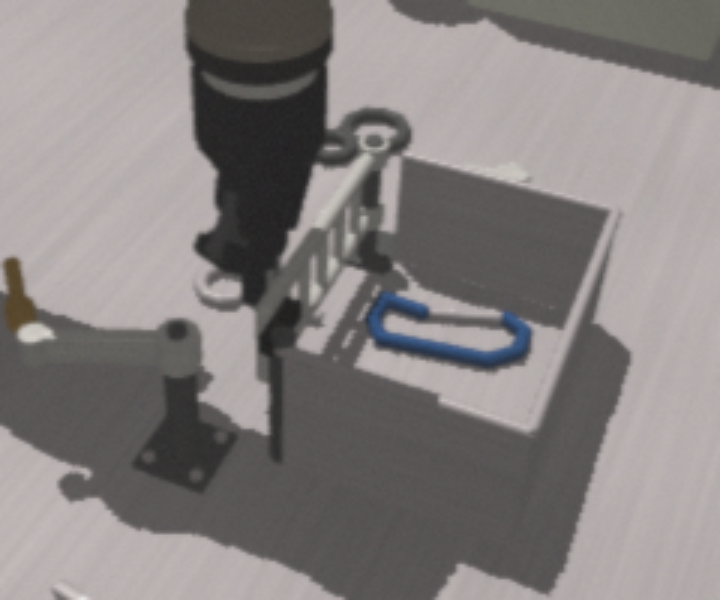

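The gate in the scene picture is almost at the stop post lug (275,330), but the force is still only about 1 N, so I'll press on in small steps.

```bash
for i in 1; do python3 -m crank '[[[-0.2,0,0],[0,0,0]],[[-0.1,0,0],[0,0,0]],[[0,0,0],[0,0,0]]]' |grep -E "contact"
python3 -c "
from h import *
rep()"
python3 -m crank '[[[-0.2,0,0],[0,0,0]],[[-0.1,0,0],[0,0,0]],[[0,0,0],[0,0,0]]]' |grep -E "contact"
python3 -c "
from h import *
rep()"; done
```

```text
contact_force: [-7.1, 0.1, 5.2]
bay mm [-16.1 -42.4] z 74.9 toolx in bay [-1.  0.] F bay [-7.1  0.4]
contact_force: [-15.7, 0.1, 10.6]
bay mm [-16.1 -42.5] z 74.3 toolx in bay [-1.  0.] F bay [-15.7   0.8]
```

```bash
python3 -m crank '[[[0.8,0,0],[0,0,0]],[[2,0,0],[0,0,0]],[[3,0,0],[0,0,0]],[[1,0,-4],[0,0,0]],[[0,0,-4],[0,0,0]]]' >/dev/null
python3 -m crank '[[[0,0,0],[0,0,0]],[[0,0,0],[0,0,0]]]' |grep -E "contact"
python3 -c "
from h import *
p=1e3*bay([.5825,-.107]); print(p)
t=lambda a,h:p+65*np.array([-np.sin(a),np.cos(a)])-h*np.array([np.cos(a),np.sin(a)])
rep(np.append(t(1.97,50),150))
for a in np.arange(2,-.01,-.2): print(round(a,1),t(a,5+11*abs(np.cos(a))+14.5*abs(np.sin(a))).round(0))
q,d=optics.grab_frame('scene'); cv2.imwrite('pics/e.png',cv2.resize(q[140:340,200:440],(720,600))[:,:,::-1])"
```

```text
contact_force: [-0.5, 0.0, -0.3]
[ -33.977425  -119.7425416]
bay mm [-77.6 -42.3] z 156.5 toolx in bay [-1. -0.] F bay [-0.5  0. ]
shift tool cm [ -0.31 -14.88   0.64]
2.0 [ -84. -167.]
1.8 [ -92. -156.]
1.6 [ -98. -141.]
1.4 [-102. -130.]
1.2 [-103. -117.]
1.0 [-101. -104.]
0.8 [-97. -91.]
0.6 [-89. -79.]
0.4 [-78. -68.]
0.2 [-65. -60.]
0.0 [-50. -55.]
```

View pics/e.png

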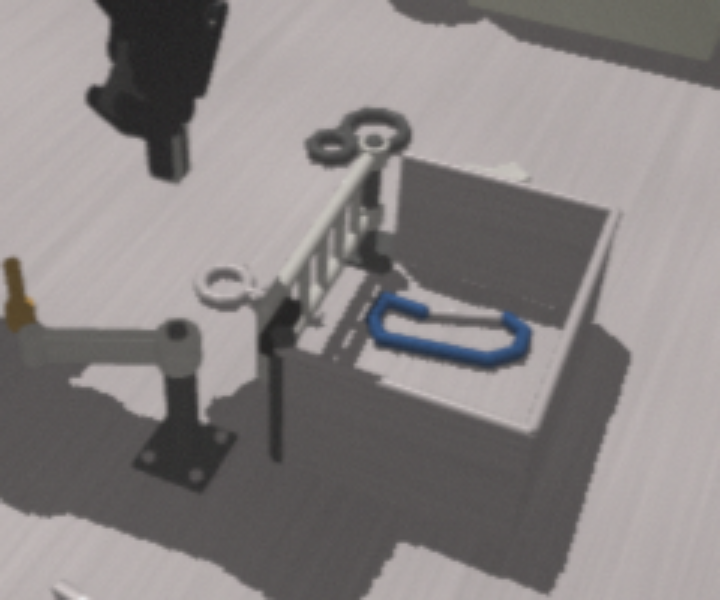

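The gate is shut against the lug (280,325) and stayed there after the release. Next I'll move over to the far side of the latch arm and descend.

```bash
python3 -m crank '[[[0,-3,0],[0,0,0]],[[0,-4,0],[0,0,0]],[[0,-4,0],[0,0,0]],[[0,-3,0],[0,0,0]],[[0,-1.5,0],[0,0,0]]]' >/dev/null
python3 -m crank '[[[0,0,2],[0,0,0]],[[0,0,3],[0,0,0]],[[0,0,2.1],[0,0,0]],[[0,0,1],[0,0,0]],[[0,0,0],[0,0,0]]]'|grep contact
python3 -c "
from h import *
rep((-86,-167,75))
p,d=optics.grab_frame('top'); q,d=optics.grab_frame('scene'); cv2.imwrite('pics/f.png',cv2.resize(np.hstack([p[80:300,180:480],q[180:400,140:440]]),(800,293))[:,:,::-1])"
```

```text
contact_force: [-0.0, 0.0, -0.3]
bay mm [ -79.8 -196.3] z 72.4 toolx in bay [-1.    -0.001] F bay [-0.  0.]
shift tool cm [ 0.62  2.93 -0.25]
```

View pics/f.png

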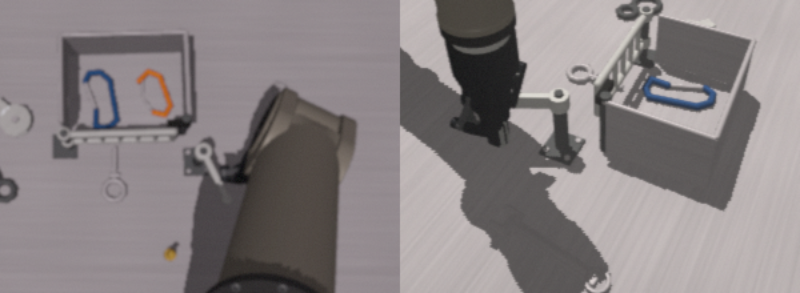

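Gate shut (rail level with the lug); fingers stand on the outer side of the latch arm. I'll push it round.

```bash
python3 -m crank '[[[0.2,1,-0.2],[0,0,0]],[[0.2,1,0],[0,0,0]],[[0.2,0.9,0],[0,0,0]],[[0.3,0.6,0],[0,0,0]],[[0.3,0.6,0],[0,0,0]]]' |grep force
python3 -m crank '[[[0.3,0.7,0],[0,0,0]],[[0.3,0.7,0],[0,0,0]],[[0.2,0.6,0],[0,0,0]],[[0.2,0.6,0],[0,0,0]],[[0.1,0.6,0],[0,0,0]]]' |grep force
python3 -m crank '[[[0,0.6,0],[0,0,0]],[[-0.1,0.7,0],[0,0,0]],[[-0.1,0.6,0],[0,0,0]],[[-0.2,0.7,0],[0,0,0]],[[-0.2,0.6,0],[0,0,0]]]' |grep force
python3 -c "
from h import *
rep((-97,-91,75))
p,d=optics.grab_frame('top'); q,d=optics.grab_frame('scene'); cv2.imwrite('pics/g.png',cv2.resize(np.hstack([p[80:300,180:480],q[180:400,140:440]]),(800,293))[:,:,::-1])"
```

```text
contact_force: [1.4, -1.1, -0.3]
gripper_force: 0.7
contact_force: [0.8, -1.8, 0.2]
gripper_force: 0.8
contact_force: [0.0, -1.3, 0.2]
gripper_force: 0.7
bay mm [-95.8 -91.8] z 76.2 toolx in bay [-1. -0.] F bay [-0.  -1.3]
shift tool cm [0.12 0.08 0.12]
```

View pics/g.png

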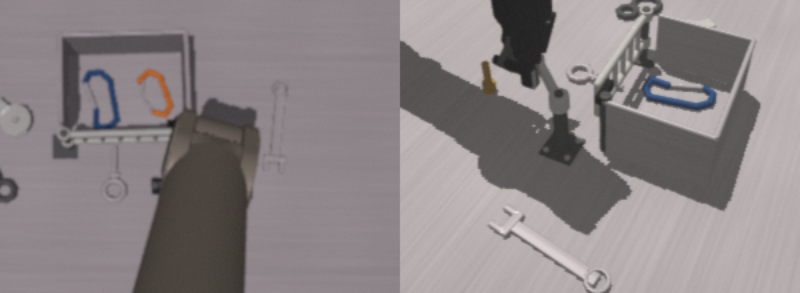

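The latch arm follows the fingers and the pin gauge is untouched.

```bash
python3 -m crank '[[[-0.3,0.6,0],[0,0,0]],[[-0.4,0.6,0],[0,0,0]],[[-0.5,0.6,0],[0,0,0]],[[-0.6,0.5,0],[0,0,0]],[[-0.6,0.4,0],[0,0,0]]]' |grep force
python3 -m crank '[[[-0.7,0.4,0],[0,0,0]],[[-0.7,0.3,0],[0,0,0]],[[-0.4,0.1,0],[0,0,0]],[[-0.2,0.1,0],[0,0,0]],[[0,0,0],[0,0,0]]]' |grep force
python3 -c "
from h import *
rep((-50,-55,75))"
python3 -m crank '[[[-0.2,0,0],[0,0,0]],[[-0.1,0,0],[0,0,0]],[[0,0,0],[0,0,0]]]' |grep force
python3 -c "
from h import *
rep()"
```

```text
contact_force: [-1.5, -1.6, 0.4]
gripper_force: 0.8
contact_force: [-0.3, 0.7, -0.4]
gripper_force: 0.0
bay mm [-51.3 -56.2] z 76.3 toolx in bay [-1. -0.] F bay [-0.3  0.7]
shift tool cm [-0.13  0.12  0.13]
contact_force: [-5.5, 0.3, 4.3]
gripper_force: 2.6
bay mm [-50.3 -56.3] z 76.1 toolx in bay [-1.  0.] F bay [-5.5  0.5]
```

```bash
python3 -m crank '[[[-0.2,0,0],[0,0,0]],[[-0.1,0,0],[0,0,0]],[[0,0,0],[0,0,0]]]' |grep force
python3 -c "
from h import *
rep()"
python3 -m crank '[[[0.8,0,0],[0,0,0]],[[2,0,0],[0,0,0]],[[3,0,0],[0,0,0]],[[2,0,-4],[0,0,0]],[[0,0,-4],[0,0,0]]]' >/dev/null
python3 -m crank '[[[0,4,-3],[0,0,0]],[[0,4.5,0],[0,0,0]],[[0,4.5,0],[0,0,0]],[[0,4.5,0],[0,0,0]],[[0,4,0],[0,0,0]]]'|grep contact
python3 -m crank '[[[0,2,0],[0,0,0]],[[0,0,0],[0,0,0]],[[0,0,0],[0,0,0]]]'|grep contact
python3 -c "
from h import *
p,d=optics.grab_frame('top'); q,d=optics.grab_frame('scene'); cv2.imwrite('pics/i.png',cv2.resize(np.hstack([p[80:300,180:480],q[180:400,140:440]]),(800,293))[:,:,::-1])"
```

```text
contact_force: [-12.6, 0.1, 8.2]
gripper_force: 6.5
bay mm [-50.3 -56.4] z 75.6 toolx in bay [-1.  0.] F bay [-12.6   0.7]
contact_force: [1.1, 0.0, -0.7]
contact_force: [0.9, 0.1, -0.2]
```

View pics/i.png

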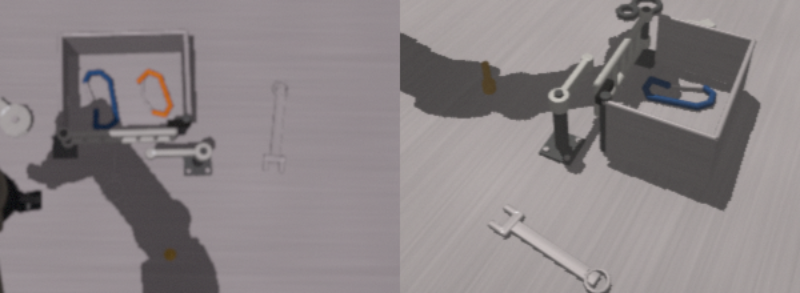

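The gate is shut at the lug, the latch lies parallel in front of it, the loose gear is unmoved and the robot is clear. I'm handing in.

```bash
python3 -c "
from h import *
print(state()['clock']); print(r.hand_in())"
```

```text
13.35
the job is handed in; nothing more can be done
None
```

The gate was pushed shut against its stop first, then the latch arm was pushed across the front to its stop; the loose gear looks unmoved in the final pictures, and I handed the job in at 13.35 s of the 58 s allowed (no verdict was shown).

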